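Slide carrier onto the inclined inspection board

ROBOT

A 6-joint arm with a two-finger parallel gripper is mounted at the origin on the work surface. World frame = base frame: x ahead of the robot, y to its left, z up, the work surface at z = 0. Lengths are in m, angles in rad, forces in N, time in s.
With the tool pointing down it reaches from about 0.25 to 0.725 m from the base axis. Payload 4 kg.
Tool frame: the origin (TCP) lies on the front face of the gripper's body, between the roots of the fingers; the fingertips stand 73 mm ahead of it and the grasp point (between the pads) lies 54 mm ahead of it; z points along the fingers, y is the line along which they close (so a half turn about z gives the same grasp; the last joint's range is limited). The gripper opens to 85 mm and grips with 20 to 120 N. Pads are 22 mm wide; open, the fingers measure 114 mm over their backs; the gripper's body (76 mm by 85 mm) begins 54 mm behind the grasp point. The pads swing forward as they close: fully open they stand 13 mm farther back than shut.
Start: joints at [-1.344, 0.241, 0.005, 1.335, 0, 1.571], TCP at [0.112, -0.487, 0.304] pointing down, gripper open.
Joint ranges: [-2.72, 2.72], [-1.05, 1.87], [-1.09, 1.28], [-1.99, 2.15], [-1.42, 1.44], [-3.14, 3.14]. Speed limits (rad/s): [2.79, 2.79, 3.14, 3.14, 3.14, 3.14].

INTERFACE

Orientations are given as a unit quaternion [x, y, z, w].
In Python, from workcell import bot gives the robot as it stands. The module is installed in compiled form; this text tells all that it offers.
- The arm moves only by the tool step_arm, never from a script. Its argument "rows" is a list of rows, each a list of 2 entries, a list of its own where there are three numbers: the shift along the tool's x, y, z in mm, then the turn about the tool's z in degrees. A call has 1 to 12 rows; each row is the pose to reach, as a shift and turn from the pose commanded when the call began, along the tool's axes at that moment; what a row does not reach only later rows make up. A row lasts 1/8 s, in which the tool goes at most 62.5 mm and 10.7 degrees, less where a joint would pass 70% of its speed; a pose out of reach is approached as far as the arm can. A call with a gripper value outside its range is refused whole. "claw" is the gripper's target within -1 to 1 (shut at 1, half-way at 0, fully open at -1), set as the call begins (left out, the last holds). The fingers move at their own pace and stop on an object; the grip force is fixed at half the most. Time passes only in rows, so rows that repeat a pose let the fingers close. It gives the time, the measured TCP pose, the force, the opening and the grip force at its end, in the units of the state.
- bot.get_obs(): the state, without advancing time (a new reading comes with each control period).
- bot.camera(name): name is "scene" or "top" or "wrist"; returns (picture, depth): 400x640x3 uint8, red, green, blue; 400x640 float32, m along the optical axis (not along the pixel's ray), 0 where there is no reading.
- bot.camera_params(name): a dict with "fx", "fy", "cx", "cy" (pixels), "D" ([k1, k2, p1, p2, k3] as OpenCV has them; the pictures are not rectified), "pose" (4x4, takes a point from camera to world coordinates). Camera axes: x right, y up, looking along -z (the intrinsics and any distortion apply to the point x, -y, -z); pixel columns grow to the right and rows downward; lengths in m; the calibration is good to about 2 mm. A picture is of the moment at which its call begins: read the wrist's pose just before it. camera_params takes no time and is no camera call; for the wrist camera it gives the pose at the moment of the call.
- bot.job_done(): hands the job in; it is judged then, once.
Trained networks look in the newest picture that a camera, given by its name, has taken for a name from the list of things; names that differ only in an ending like _2 or _b are one class to them, and where a whole thing is asked for, a point or a joint stands for the part that bears it (a point fixed in the world has none). Each returns a list of dicts, best first, with "score" (0 to 1); they miss things now and then, are a little off and sometimes report something else, mostly with a low value. They report only what shows in the picture. A call takes as long as a camera call. They do not tell look-alikes from the thing itself.
- bot.trace(target, camera): "pixels" (400x640 bool, what is visible of it) and "uv" ([column, row] in pixels, amid what is visible of it).
The state is a dict: "clock": time; "joint_pos": joint angles; "joint_vel": joint speeds; "tau": joint torques, N m; "eef_pos": TCP position; "tool_rot": TCP orientation; "ft_force": force on the tool from outside, world axes, zero at the start; "ft_torque": the same for the moment, N m; "grip_width": finger opening in m; "grasp_force": force on a finger pad.
Only numpy, scipy, OpenCV 4.12 (cv2) and the standard library are available. Lean on these libraries where they do the work, as an engineer would, in place of code of your own. Each camera call takes 0.05 s, during which the arm holds its last target. There are 200 camera calls.

TASK

Pick up the slide carrier by its black handle and lay it on the sloping inspection board under the lamp bar, blue end to the left as you face the slope from its ledge, about mid-way along the ledge, flat on the board and with its long edge touching the ledge all along; then let go. Hold it until it lies on the board (never drop it), and do not shift the clamped ledge, tilt the board or disturb the other things on the bench.

Things in the scene. Friction and masses are not known exactly. Their poses are not given: they have to be found in the camera images.
- carrier: Aluminium microscope slide carrier, plate 90 mm (x) by 124 mm (y) by 12 mm thick, 0.2 to 0.4 kg, flat on the bench at the start; three glass slides and, at its +y end, a blue strip on top. Origin: centre of its underside; z out of its top.
- handle (a point): Middle of the carrier's black bridge handle, carrier frame (0, 0, 33) mm. The bar runs along carrier y: 14 mm wide (x), 84 mm long, from 24 to 42 mm above the underside, on two small posts at y = +-38 mm. The gap between bar and plate is open within 34 mm of the middle: fingertips can straddle the bar down to 14 mm above the underside.
- carrier_blue (a point): Lower corner of the carrier's underside at the blue end, in the carrier frame at (-45, +62, 0) mm. With carrier_plain it ends the long edge that must touch the ledge.
- carrier_plain (a point): Lower corner of the carrier's underside at the plain end, in the carrier frame at (-45, -62, 0) mm.
- ledge: Aluminium ledge bar across the board, two brass screws; 160 mm long, 12 wide, 10 high. Origin on the board's surface at the foot of the bar's up-slope face, mid-length. x: up the slope along the board; y: to the left along the bar, looking up the slope; z: square off the board. The seated carrier's axes are parallel to these. Clamped by friction only: pushed along the slope by over 12 N it slips.
- board: Black rubber-faced sloping board 190 x 190 x 12 mm, hinged at its low edge on a fixed grey stand 200 mm wide; held by friction at 0.40 to 0.55 rad, low edge towards the robot and its right. Axes as the ledge's; origin on the hinge line, 12 mm below the surface; spans x -5 to 185, y +-95 mm; ledge origin at x 20 to 55 mm. Friction may hold the carrier where it is put: it need not slide to the ledge.
- board_mid (a point): Middle of the board's surface, board frame (90, 0, 12) mm. A white lamp bar is fixed to the board, its middle at (205, 0, 157) mm in the board frame: bar 18 x 200 x 14 mm, on two 8 mm posts at y = +-90 mm rising from the board at x = 178 mm. It overhangs the seat: a tool held vertical over the seat may strike it; one held square to the board clears it.
- pot: Bystander: small jar with orange cap, 46 mm across, 55 mm high, origin at the foot. Leave alone.
- timer: Bystander: white bench timer 55 x 60 x 20 mm, origin at the centre of its underside. Leave alone.
- dishes: Bystander: two stacked clear dishes, 90 mm across, 28 mm high, origin at the foot. Leave alone.
- slidebox: Bystander: green slide box 90 x 100 x 30 mm, origin at the centre of its underside. Leave alone.
There are look-alikes about, which are no part of the job. Several things have the shape of the carrier; the one meant has the colours described above.

How it is judged:
By the outcome, as a careful person would: the job done as asked, in the order asked, and still so for the second after the job is handed in, with the robot touching nothing.
It also fails if it takes over 58 s, if anything falls off the work surface, if the arm or the gripper's body presses on something with over 40 N, if the wrist force passes 120 N, or if a joint passes its speed limit or range.

## Working session

There is one attempt and no reset: what is moved stays moved. The work goes in short steps, Python scripts to look and compute and a tool call to move; the robot and the scene stay as the last step left them, time stands still between calls to the robot, and variables do not carry over. Pictures are saved under pics/ and viewed, at most 10 in all, crops included, and the job is handed in when it is done.

Besides the shell and the picture viewer there is one more tool, called as name(argument=value, ...), one argument or row to a line, values as JSON. step_arm: Moves the arm, as the interface text tells. Its arguments: {"type":"object","properties":{"rows":{"type":"array"},"claw":{"type":"number"}},"required":["rows"]}

```bash
mkdir -p pics
cat > h.py <<'E'
import numpy as np, cv2
from workcell import bot
from scipy.spatial.transform import Rotation as R
def grab(n):
    p=bot.camera_params(n); im,d=bot.camera(n); return im,d,p
def save(n,im): cv2.imwrite('pics/'+n,im[:,:,::-1])
def pts(uv,z,p):
    uv=np.asarray(uv,float).reshape(-1,1,2); z=np.asarray(z,float).ravel()
    K=np.array([[p['fx'],0,p['cx']],[0,p['fy'],p['cy']],[0,0,1]])
    u=cv2.undistortPoints(uv,K,np.array(p['D'],float)).reshape(-1,2)
    c=np.c_[u[:,0]*z,-u[:,1]*z,-z]; T=np.array(p['pose'])
    return c@T[:3,:3].T+T[:3,3]
def cloud(d,p):
    v,u=np.mgrid[0:400,0:640]; P=pts(np.stack([u,v],-1).reshape(-1,2),d.ravel(),p).reshape(400,640,3)
    P[d<=0]=np.nan; return P
E
python3 - <<'E'
from h import *
a,_,p=grab('scene');b,_,q=grab('top')
save('a.png',np.vstack([a,b])[:, :]);
im=cv2.resize(np.vstack([a,b]),(480,600));save('scene.png',a);save('top.png',b)
for n,p in(('s',p),('t',q)):print(n,np.round(p['pose'],3).tolist(),p['fx'],p['D'])
o=bot.get_obs();print(o['clock'],o['eef_pos'],o['tool_rot'],o['grip_width'])
E
```

```text
s [[-0.852, -0.394, 0.345, 1.026], [0.524, -0.657, 0.542, 0.706], [0.013, 0.642, 0.766, 1.03], [0.0, 0.0, 0.0, 1.0]] 417.8832588221906 [-0.03437081  0.          0.          0.          0.        ]
t [[-0.009, 0.994, -0.11, 0.394], [-1.0, -0.01, -0.008, -0.014], [-0.009, 0.11, 0.994, 1.578], [0.0, 0.0, 0.0, 1.0]] 466.56754608224463 [-0.10657905  0.          0.          0.          0.        ]
0.1 [ 0.11233541 -0.48676202  0.30310212] [ 9.93574131e-01  1.13179192e-01 -9.90924885e-05 -9.52189613e-04] 0.0855213366742214
```

View pics/scene.png

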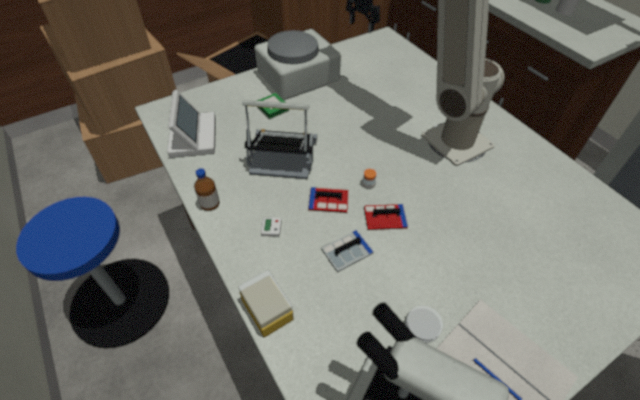

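View pics/top.png

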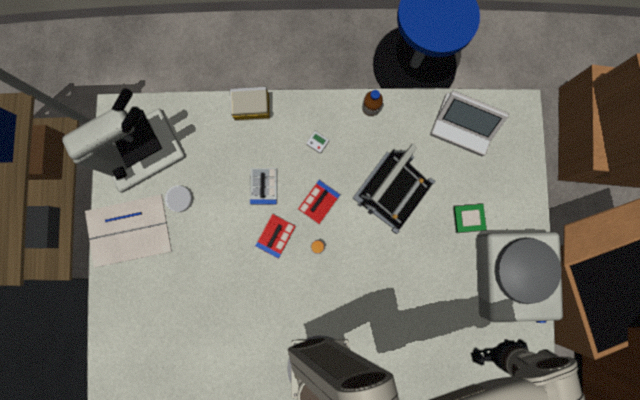

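Candidates for the carrier (top picture): the grey plate with a blue strip at (263,186), a red one at (319,202) and a red one at (276,235). The description (aluminium, blue end, black handle) points to the grey one at (263,186). The board with its lamp bar is at about (396,188). Next I'll check a close crop and measure.

Run:
```python
from h import *
b,d,q=grab('top'); a,ds,p=grab('scene')
c1=cv2.resize(b[140:265,235:335],(400,500),interpolation=cv2.INTER_CUBIC)
c2=cv2.resize(b[140:240,345:445],(400,500),interpolation=cv2.INTER_CUBIC)
save('crop.png',np.hstack([c1,c2]))
P=cloud(d,q);S=cloud(ds,p)
np.savez('t.npz',P=P,S=S,b=b,a=a)
for n in('carrier','board','ledge','handle','board_mid','carrier_blue'):
  for c,X in(('top',P),('scene',S)):
    for r in bot.trace(n,c)[:4]:
        m=r['pixels'];print(n,c,round(r['score'],2),np.round(r['uv']),m.sum(),np.round(np.nanmedian(X[m],0),3))
```

```text
carrier top 0.69 [263. 185.] 992 [0.609 0.185 0.014]
carrier top 0.64 [275. 237.] 1010 [0.439 0.147 0.014]
carrier top 0.59 [315. 203.] 975 [0.555 0.002 0.014]
carrier scene 0.81 [349. 252.] 1228 [0.617 0.196 0.012]
carrier scene 0.62 [327. 201.] 904 [0.563 0.01  0.012]
carrier scene 0.57 [386. 218.] 1028 [0.449 0.157 0.012]
board top 0.89 [400. 189.] 3361 [ 0.585 -0.247  0.082]
board scene 0.66 [279. 140.] 1881 [ 0.604 -0.231  0.107]
ledge top 0.67 [407. 199.] 236 [ 0.553 -0.281  0.07 ]
ledge scene 0.47 [282. 134.] 163 [ 0.569 -0.289  0.068]
handle top 0.92 [272. 237.] 959 [0.439 0.147 0.014]
handle top 0.75 [316. 204.] 934 [0.555 0.002 0.014]
handle top 0.69 [399. 190.] 3262 [ 0.585 -0.246  0.083]
handle top 0.68 [262. 187.] 943 [0.609 0.182 0.014]
handle scene 0.92 [382. 218.] 993 [0.449 0.157 0.012]
handle scene 0.63 [349. 253.] 1194 [0.617 0.197 0.012]
handle scene 0.63 [331. 203.] 918 [0.563 0.01  0.012]
board_mid top 0.9 [393. 192.] 3364 [ 0.585 -0.248  0.082]
board_mid scene 0.68 [278. 140.] 1843 [ 0.604 -0.231  0.107]
carrier_blue top 0.81 [276. 238.] 1031 [0.439 0.145 0.014]
carrier_blue top 0.76 [264. 188.] 986 [0.608 0.184 0.014]
carrier_blue top 0.66 [317. 202.] 1001 [0.553 0.002 0.014]
carrier_blue scene 0.65 [345. 249.] 1268 [0.617 0.196 0.012]
carrier_blue scene 0.61 [381. 217.] 1010 [0.451 0.156 0.012]
carrier_blue scene 0.61 [328. 202.] 904 [0.563 0.01  0.012]
```

View pics/crop.png

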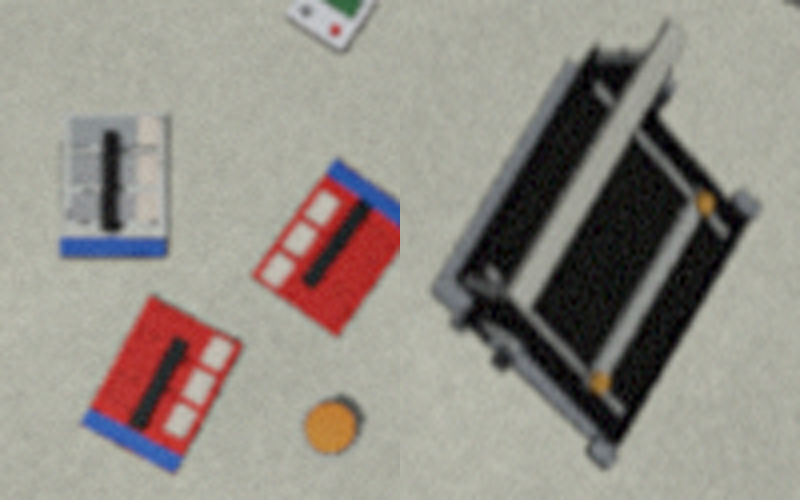

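Crop: the grey plate with slides, a black bar and a blue strip is the carrier, and its blue end (bottom of the crop, near (115,247)) points at the robot. The other two are red look-alikes. On the board at right, the ledge runs between brass screws at crop (600,382) and (705,203). The lamp bar lies up-slope of it, to the upper left. Now I'll measure both.

Run:
```python
from h import *
z=np.load('t.npz');P,b=z['P'],z['b'];S,a=z['S'],z['a']
for nm,X,im in(('top',P,b),('scene',S,a)):
    hsv=cv2.cvtColor(im,cv2.COLOR_RGB2HSV)
    near=(np.hypot(X[...,0]-.612,X[...,1]-.19)<.1)
    m=near&(X[...,2]>.008)&(X[...,2]<.02)
    r=cv2.minAreaRect((X[m][:,:2]*1000).astype(np.float32));print(nm,'plate',m.sum(),r,np.median(X[m],0))
    h=near&(X[...,2]>.03);print('bar',h.sum(),X[h].mean(0),cv2.minAreaRect((X[h][:,:2]*1000).astype(np.float32)))
    bl=near&(hsv[...,0]>100)&(hsv[...,0]<130)&(hsv[...,1]>130);print('blue',bl.sum(),np.nanmean(X[bl],0))
    # board plane
    g=(np.hypot(X[...,0]-.58,X[...,1]+.25)<.085)&(X[...,2]>.03)&(X[...,2]<.14)&(im.max(-1)<45)
    Q=X[g];
    for _ in range(8):
        c=Q.mean(0);n=np.linalg.svd(Q-c,full_matrices=False)[2][2];n*=np.sign(n[2]);e=(X[g]-c)@n;Q=X[g][abs(e)<.006]
    print('plane',len(Q),c,n,'tilt',np.arccos(n[2]),'az up',np.degrees(np.arctan2(-n[1],-n[0])))
    xb=np.array([-n[0]*n[2],-n[1]*n[2],n[0]**2+n[1]**2]);xb/=np.linalg.norm(xb);yb=np.cross(n,xb)
    W=X[np.hypot(X[...,0]-.58,X[...,1]+.25)<.2]-c;col=im[np.hypot(X[...,0]-.58,X[...,1]+.25)<.2]
    L=np.c_[W@xb,W@yb,W@n]
    k=(abs(L[:,2]-.009)<.006)&(L[:,0]<-.01)&(L[:,0]>-.1)&(col.max(1)>70)&(abs(L[:,1])<.1);print('ledge',k.sum(),L[k].min(0),np.median(L[k],0),L[k].max(0))
    k2=(L[:,2]>.11)&(L[:,2]<.19);print('lamp',k2.sum(),np.median(L[k2],0),L[k2].min(0),L[k2].max(0))
    print('heights >.0.05', X[(X[...,2]>.1)&(X[...,1]>.2)&(X[...,0]>0.2)].round(2)[::80].tolist()[:12])
# brass
    br=(hsv[...,0]>10)&(hsv[...,0]<25)&(hsv[...,1]>120)&(np.hypot(X[...,0]-.57,X[...,1]+.25)<.12)
    nn,lab,st,ce=cv2.connectedComponentsWithStats(br.astype(np.uint8))
    for i in range(1,nn):print('brass',st[i,4],ce[i],np.nanmean(X[lab==i],0))
```

```text
top plate 780 ((605.7381591796875, 181.87777709960938), (176.46444702148438, 191.35491943359375), 36.46290588378906) [0.60869731 0.18205892 0.01335149]
bar 109 [0.60970932 0.18653757 0.04243477] ((609.9979858398438, 186.64804077148438), (14.17314624786377, 84.6181411743164), 88.1206283569336)
blue 99 [0.55550405 0.18784918 0.01363886]
plane 1271 [ 0.57927479 -0.25012019  0.07864037] [-0.25201439 -0.32641053  0.91101312] tilt 0.42506210325556326 az up 52.32905910846272
ledge 199 [-0.09182046 -0.09594484  0.00305941] [-0.04094393 -0.00695765  0.00875628] [-0.01149704  0.09309135  0.01488946]
lamp 469 [ 0.11798968 -0.00289373  0.15071593] [ 0.10385805 -0.1042389   0.13616532] [0.12668685 0.09454513 0.15813398]
heights >.0.05 [[0.84, 0.53, 0.37], [0.82, 0.51, 0.36], [0.81, 0.54, 0.35], [0.8, 0.57, 0.33], [0.79, 0.56, 0.32], [0.77, 0.5, 0.37], [0.76, 0.5, 0.37], [0.77, 0.56, 0.32], [0.77, 0.63, 0.32], [0.76, 0.54, 0.34], [0.81, 0.55, 0.13], [0.76, 0.59, 0.32]]
brass 1 [389. 160.] [ 0.67442926 -0.22636712  0.11417669]
brass 1 [388. 166.] [ 0.65612238 -0.22350784  0.10806637]
brass 1 [382. 
[... 1909 characters left out ...]
[-0.24800648 -0.3234568   0.913164  ] tilt 0.4198158890346187 az up 52.521262434774584
ledge 128 [-0.08253653 -0.08055946  0.00323612] [-0.06883774 -0.00519198  0.00771996] [-0.05910283  0.0697168   0.01457114]
lamp 446 [ 0.08974276 -0.00065288  0.14610705] [ 0.07238047 -0.10020612  0.11139214] [0.09919118 0.09888281 0.15418099]
heights >.0.05 [[0.76, 0.49, 0.36], [0.77, 0.5, 0.37], [0.77, 0.51, 0.37], [0.79, 0.5, 0.36], [0.78, 0.52, 0.36], [0.76, 0.53, 0.35], [0.74, 0.53, 0.33], [0.77, 0.53, 0.34], [0.77, 0.53, 0.33], [0.76, 0.54, 0.33], [0.76, 0.54, 0.33], [0.76, 0.55, 0.33]]
brass 1 [297. 144.] [ 0.55832689 -0.19528576  0.09130972]
brass 1 [275. 146.] [ 0.63120626 -0.20833845  0.10681244]
```

step_arm(
  rows=[
    [[50,-43,0],2],
    [[100,-86,0],5],
    [[147,-126,0],8],
    [[195,-167,0],11],
    [[242,-207,0],13],
    [[290,-248,0],13],
    [[337,-288,0],13],
    [[385,-329,0],13],
    [[432,-370,0],13],
    [[480,-411,0],13],
    [[527,-451,0],13],
    [[570,-490,0],13],
  ],
  claw=-1,
)

```text
clock: 2.3
eef_pos: [0.5474, 0.0434, 0.3037]
tool_rot: [0.999, 0.033, -0.001, -0.017]
ft_force: [-0.4, -0.4, 0.5]
grip_width: 0.0855
grasp_force: 0.0
```

Run:
```python
from h import *
o=bot.get_obs()
for k in('clock','joint_pos','eef_pos','ft_force'):print(k,np.round(o[k],4))
print(R.from_quat(o['tool_rot']).as_matrix().round(4))
w,d,p=grab('wrist');save('w1.png',w);print(np.round(p['pose'],3).tolist())
X=cloud(d,p);near=np.hypot(X[...,0]-.612,X[...,1]-.19)<.1
h=near&(X[...,2]>.03)&(X[...,2]<.05);print(h.sum(),X[h].mean(0),cv2.minAreaRect((X[h][:,:2]*1000).astype(np.float32)))
```

```text
clock 2.3
joint_pos [0.0651 0.3392 0.1389 1.3714 0.0334 3.1406]
eef_pos [0.5474 0.0434 0.3037]
ft_force [-0.404  -0.3985  0.5008]
[[ 9.978e-01  6.590e-02 -3.100e-03]
 [ 6.600e-02 -9.973e-01  3.320e-02]
 [-9.000e-04 -3.340e-02 -9.994e-01]]
[[0.066, 0.955, 0.29, 0.62], [-0.997, 0.073, -0.014, 0.046], [-0.034, -0.288, 0.957, 0.374], [0.0, 0.0, 0.0, 1.0]]
1164 [0.61064815 0.18643673 0.04066138] ((609.1345825195312, 188.15818786621094), (15.260568618774414, 84.1822738647461), 88.27223205566406)
```

step_arm(
  rows=[
    [[10,-10,0],-10],
    [[20,-25,0],-20],
    [[30,-40,0],-30],
    [[40,-60,0],-40],
    [[50,-80,0],-50],
    [[60,-100,0],-60],
    [[66,-115,0],-70],
    [[70,-130,0],-80],
    [[72,-140,0],-90],
    [[72,-140,0],-100],
    [[72,-140,0],-110],
    [[72,-140,0],-120],
  ],
)

```text
clock: 3.85
eef_pos: [0.609, 0.1859, 0.3083]
tool_rot: [0.47, 0.883, 0.014, -0.009]
ft_force: [0.1, -0.1, -0.5]
grip_width: 0.0854
grasp_force: 0.0
```

step_arm(
  rows=[
    [[0,0,0],-10],
    [[0,0,0],-20],
    [[0,0,0],-30],
    [[0,0,0],-40],
    [[0,0,0],-50],
    [[0,0,0],-55],
    [[0,0,0],-55],
  ],
)

```text
clock: 4.72
eef_pos: [0.609, 0.1858, 0.3083]
tool_rot: [0.013, 1.0, 0.016, -0.002]
ft_force: [0.3, -0.3, -0.0]
grip_width: 0.0856
grasp_force: 0.0
```

```bash
cat > st.py <<'E'
from h import *
o=bot.get_obs()
for k in('clock','joint_pos','eef_pos','ft_force','ft_torque','grip_width','grasp_force'):print(k,np.round(o[k],4))
M=R.from_quat(o['tool_rot']).as_matrix();print(M.round(4).tolist())
E
cat > bar.py <<'E'
from st import *
w,d,p=grab('wrist');save('w2.png',w)
X=cloud(d,p);near=np.hypot(X[...,0]-.612,X[...,1]-.19)<.1
h=near&(X[...,2]>.03)&(X[...,2]<.05);r=cv2.minAreaRect((X[h][:,:2]*1000).astype(np.float32));print(h.sum(),X[h].mean(0),r)
c=np.r_[np.array(r[0])/1000,0.033]
print('handle in tool mm',(M.T@(c-o['eef_pos'])*1000).round(1))
E
python3 bar.py
```

```text
clock 4.725
joint_pos [0.2844 0.5181 0.4241 1.4708 0.0324 0.3096]
eef_pos [0.609  0.1858 0.3083]
ft_force [ 0.2791 -0.2762 -0.0072]
ft_torque [-0.01   -0.0271  0.0077]
grip_width 0.0856
grasp_force 0.0
[[-0.9997, 0.0252, -0.0034], [0.0251, 0.9991, 0.0328], [0.0042, 0.0327, -0.9995]]
801 [0.60802203 0.18899645 0.04220895] ((609.3116455078125, 189.01600646972656), (13.941631317138672, 83.33806610107422), 89.20769500732422)
handle in tool mm [ -1.3  -5.8 275.2]
```

step_arm(
  rows=[
    [[-1,-5,30],0],
    [[-1,-5,75],0],
    [[-1,-5,120],0],
    [[-1,-5,160],0],
    [[-1,-5,185],0],
    [[-1,-5,203],0],
    [[-1,-5,213],0],
    [[-1,-5,218],0],
    [[-1,-5,218],0],
  ],
)

```text
clock: 5.9
eef_pos: [0.6097, 0.1882, 0.0909]
tool_rot: [0.012, 1.0, 0.017, -0.001]
ft_force: [-0.1, 0.7, -0.3]
grip_width: 0.0852
grasp_force: 0.0
```

```bash
python3 st.py
python3 - <<'E'
from h import *
w,_,_=grab('wrist');save('w3.png',w)
E
```

```text
clock 5.9
joint_pos [0.2877 0.6619 0.085  0.9866 0.0325 0.3118]
eef_pos [0.6097 0.1882 0.0909]
ft_force [-0.136   0.6755 -0.2674]
ft_torque [-0.0326 -0.0586 -0.0562]
grip_width 0.0852
grasp_force 0.0
[[-0.9997, 0.0241, -0.0022], [0.024, 0.9992, 0.0332], [0.003, 0.0331, -0.9994]]
```

View pics/w3.png

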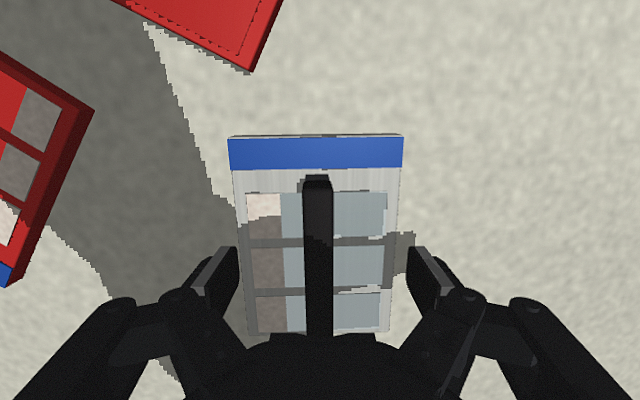

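The bar (column 318) sits midway between the fingers, with the blue end ahead at row 152. Closing the gripper now.

step_arm(
  rows=[
    [[0,0,1],0],
    [[0,0,1],0],
    [[0,0,1],0],
    [[0,0,1],0],
    [[0,0,1],0],
    [[0,0,1],0],
    [[0,0,1],0],
    [[0,0,1],0],
  ],
  claw=1,
)

```text
clock: 6.95
eef_pos: [0.6095, 0.1879, 0.0899]
tool_rot: [0.012, 1.0, 0.016, -0.001]
ft_force: [-0.7, -1.4, 5.5]
grip_width: 0.0129
grasp_force: 59.1
```

step_arm(
  rows=[
    [[0,0,-5],0],
    [[0,0,-20],0],
    [[0,0,-50],0],
    [[0,0,-90],0],
    [[0,0,-130],0],
    [[0,0,-170],0],
    [[0,0,-200],0],
    [[0,0,-230],0],
    [[0,0,-240],0],
    [[0,0,-240],0],
  ],
)

```text
clock: 8.2
eef_pos: [0.6101, 0.1803, 0.3295]
tool_rot: [0.012, 1.0, 0.017, -0.001]
ft_force: [-0.5, -0.2, -4.3]
grip_width: 0.0128
grasp_force: 58.7
```

```bash
python3 st.py
```

```text
clock 8.2
joint_pos [0.2755 0.5141 0.4717 1.5217 0.0327 0.2995]
eef_pos [0.6101 0.1803 0.3295]
ft_force [-0.4562 -0.202  -4.3173]
ft_torque [-0.0684 -0.0085 -0.0278]
grip_width 0.0128
grasp_force 58.7195
[[-0.9997, 0.0239, -0.0024], [0.0238, 0.9992, 0.0333], [0.0032, 0.0332, -0.9994]]
```

step_arm(
  rows=[
    [[8,17,0],3],
    [[25,50,2],6],
    [[43,85,3],10],
    [[60,120,4],14],
    [[78,155,5],18],
    [[96,190,6],22],
    [[114,225,7],26],
    [[132,260,9],30],
    [[150,297,10],33],
    [[168,333,11],36],
    [[182,360,12],36],
    [[189,375,13],36],
  ],
)

```text
clock: 9.7
eef_pos: [0.4286, 0.561, 0.3265]
tool_rot: [0.319, 0.947, 0.013, -0.008]
ft_force: [-0.1, -1.2, -3.9]
grip_width: 0.0127
grasp_force: 58.6
```

```bash
python3 st.py
```

```text
clock 9.7
joint_pos [0.911  0.6779 0.7439 1.617  0.0229 1.5616]
eef_pos [0.4286 0.561  0.3265]
ft_force [-0.0657 -1.2154 -3.899 ]
ft_torque [-0.0882 -0.0767 -0.0235]
grip_width 0.0127
grasp_force 58.6421
[[-0.7958, 0.6055, -0.0059], [0.6051, 0.7956, 0.0297], [0.0227, 0.02, -0.9995]]
```

step_arm(
  rows=[
    [[0,15,0],0],
    [[0,35,0],0],
    [[0,55,0],0],
    [[0,75,0],0],
    [[0,90,0],0],
    [[0,100,0],0],
    [[0,100,0],0],
  ],
)

```text
clock: 10.58
eef_pos: [0.4797, 0.6247, 0.324]
tool_rot: [0.32, 0.947, 0.026, -0.003]
ft_force: [0.6, -0.6, -3.9]
grip_width: 0.0134
grasp_force: 60.8
```

```bash
python3 st.py
```

```text
clock 10.575
joint_pos [0.9093 0.9558 1.2754 1.8434 0.0227 1.5626]
eef_pos [0.4797 0.6247 0.324 ]
ft_force [ 0.6115 -0.6181 -3.9495]
ft_torque [-0.1058  0.081  -0.022 ]
grip_width 0.0134
grasp_force 60.8105
[[-0.7946, 0.6071, 0.0109], [0.6068, 0.7932, 0.051], [0.0223, 0.0471, -0.9986]]
```

step_arm(
  rows=[
    [[0,30,0],0],
    [[0,60,0],0],
    [[0,90,0],0],
    [[0,120,0],0],
    [[0,150,0],0],
    [[0,150,0],0],
  ],
)

```text
clock: 11.32
eef_pos: [0.503, 0.6572, 0.2819]
tool_rot: [0.32, 0.946, 0.052, 0.006]
ft_force: [-0.3, -1.3, -3.7]
grip_width: 0.0127
grasp_force: 60.8
```

```bash
python3 st.py
```

```text
clock 11.325
joint_pos [0.9112 1.0106 1.274  1.7322 0.023  1.5654]
eef_pos [0.503  0.6572 0.2819]
ft_force [-0.2978 -1.2743 -3.6577]
ft_torque [-0.1514  0.096  -0.0205]
grip_width 0.0127
grasp_force 60.8271
[[-0.7947, 0.6054, 0.0442], [0.6066, 0.7894, 0.0945], [0.0223, 0.1019, -0.9945]]
```

step_arm(
  rows=[
    [[0,40,-30],0],
    [[0,80,-60],0],
    [[0,120,-90],0],
    [[0,160,-120],0],
    [[0,200,-150],0],
    [[0,240,-180],0],
    [[0,280,-210],0],
    [[0,320,-240],0],
    [[0,320,-240],0],
  ],
)

```text
clock: 12.45
eef_pos: [0.4939, 0.6428, 0.3552]
tool_rot: [0.32, 0.944, 0.081, 0.016]
ft_force: [0.0, -0.1, -3.9]
grip_width: 0.0128
grasp_force: 60.8
```

```bash
python3 st.py
```

```text
clock 12.45
joint_pos [0.9089 0.9198 1.2745 1.7624 0.0235 1.5646]
eef_pos [0.4939 0.6428 0.3552]
ft_force [ 0.0087 -0.1034 -3.8708]
ft_torque [-0.2539  0.179   0.0279]
grip_width 0.0128
grasp_force 60.819
[[-0.7947, 0.6015, 0.0812], [0.6066, 0.7821, 0.1425], [0.0222, 0.1625, -0.9865]]
```

step_arm(
  rows=[
    [[0,60,-10],0],
    [[0,120,-20],0],
    [[0,180,-30],0],
    [[0,240,-40],0],
    [[0,300,-50],0],
    [[0,360,-60],0],
    [[0,420,-70],0],
    [[0,480,-80],0],
    [[0,540,-90],0],
    [[0,600,-100],0],
    [[0,600,-100],0],
    [[0,600,-100],0],
  ],
)

```text
clock: 13.95
eef_pos: [0.5203, 0.6789, 0.3139]
tool_rot: [0.319, 0.941, 0.11, 0.025]
ft_force: [-0.2, 0.3, -2.5]
grip_width: 0.0125
grasp_force: 60.8
```

```bash
python3 st.py
```

```text
clock 13.95
joint_pos [0.9106 0.9786 1.2744 1.6421 0.0234 1.5677]
eef_pos [0.5203 0.6789 0.3139]
ft_force [-0.165   0.3291 -2.5395]
ft_torque [-0.3251  0.2335  0.0489]
grip_width 0.0125
grasp_force 60.8289
[[-0.7947, 0.5954, 0.118], [0.6066, 0.7719, 0.1901], [0.0221, 0.2226, -0.9746]]
```

Run:
```python
import numpy as np
z=np.load('t.npz');P=np.r_[z['P'].reshape(-1,3),z['S'].reshape(-1,3)]
P=P[(P[:,2]>.15)&(P[:,1]>.3)&(P[:,0]>.3)&(P[:,0]<1.2)]
print(len(P),P.min(0),P.max(0))
az=np.degrees(np.arctan2(P[:,1],P[:,0]))
a=np.radians(48.6);s=P@np.array([np.cos(a),np.sin(a),0]);t=P@np.array([np.sin(a),-np.cos(a),0])
for lo in np.arange(-.1,.4,.04):
    k=(t>=lo)&(t<lo+.04);
    if k.any():print(round(lo,2),k.sum(),np.percentile(s[k],1).round(3),P[k][:,2].min().round(2),P[k][:,2].max().round(2))
```

```text
9436 [0.64480224 0.48378215 0.15005907] [0.84159197 0.73560406 0.37876393]
-0.02 14 0.954 0.16 0.29
0.02 883 0.938 0.15 0.33
0.06 1402 0.93 0.15 0.33
0.1 1521 0.916 0.27 0.33
0.14 1835 0.901 0.19 0.33
0.18 1906 0.884 0.19 0.35
0.22 1458 0.871 0.28 0.38
0.26 417 0.882 0.34 0.38
```

step_arm(
  rows=[
    [[0,-20,-20],0],
    [[0,-35,-50],0],
    [[0,-45,-85],0],
    [[0,-50,-125],0],
    [[-5,-50,-165],0],
    [[-20,-50,-200],0],
    [[-40,-50,-225],0],
    [[-65,-50,-235],0],
    [[-82,-50,-235],0],
    [[-87,-50,-235],0],
  ],
)

```text
clock: 15.2
eef_pos: [0.5147, 0.5229, 0.5055]
tool_rot: [0.32, 0.939, 0.123, 0.032]
ft_force: [-0.4, -0.3, -3.4]
grip_width: 0.0128
grasp_force: 61.5
```

```bash
python3 st.py
```

```text
clock 15.2
joint_pos [0.7767 0.7156 1.2739 1.8787 0.0529 1.4411]
eef_pos [0.5147 0.5229 0.5055]
ft_force [-0.3595 -0.3118 -3.4359]
ft_torque [-0.3977  0.2079 -0.0259]
grip_width 0.0128
grasp_force 61.4707
[[-0.7927, 0.5935, 0.1394], [0.6094, 0.7643, 0.2111], [0.0188, 0.2523, -0.9675]]
```

step_arm(
  rows=[
    [[-5,55,-23],0],
    [[-10,110,-46],0],
    [[-15,165,-69],0],
    [[-20,220,-92],0],
    [[-25,275,-115],0],
    [[-30,330,-138],0],
    [[-30,330,-138],0],
    [[-30,330,-138],0],
  ],
)

```text
clock: 16.2
eef_pos: [0.5265, 0.5441, 0.5065]
tool_rot: [0.318, 0.935, 0.15, 0.045]
ft_force: [-0.0, 0.3, -3.8]
grip_width: 0.0129
grasp_force: 61.4
```

```bash
python3 st.py
```

```text
clock 16.2
joint_pos [0.786  0.7228 1.2743 1.8115 0.052  1.4508]
eef_pos [0.5265 0.5441 0.5065]
ft_force [-0.0377  0.2802 -3.8368]
ft_torque [-0.4593  0.339   0.0221]
grip_width 0.0129
grasp_force 61.3934
[[-0.7932, 0.582, 0.1791], [0.6088, 0.7519, 0.2528], [0.0125, 0.3096, -0.9508]]
```

step_arm(
  rows=[
    [[-5,55,-23],0],
    [[-10,110,-46],0],
    [[-15,165,-69],0],
    [[-20,220,-92],0],
    [[-25,275,-115],0],
    [[-30,330,-138],0],
    [[-30,330,-138],0],
  ],
)

```text
clock: 17.08
eef_pos: [0.5353, 0.5566, 0.5172]
tool_rot: [0.317, 0.93, 0.177, 0.057]
ft_force: [0.4, 0.5, -3.6]
grip_width: 0.0128
grasp_force: 61.4
```

```bash
python3 st.py
```

```text
clock 17.075
joint_pos [0.7895 0.7165 1.2743 1.758  0.0516 1.4572]
eef_pos [0.5353 0.5566 0.5172]
ft_force [ 0.4443  0.5285 -3.6333]
ft_torque [-0.5067  0.4089  0.0449]
grip_width 0.0128
grasp_force 61.4302
[[-0.792, 0.5703, 0.2181], [0.6105, 0.7358, 0.2931], [0.0067, 0.3653, -0.9309]]
```

step_arm(
  rows=[
    [[-5,55,-23],0],
    [[-10,110,-46],0],
    [[-15,165,-69],0],
    [[-20,220,-92],0],
    [[-24,260,-110],0],
    [[-24,260,-110],0],
  ],
)

```text
clock: 17.82
eef_pos: [0.5405, 0.5634, 0.5359]
tool_rot: [0.316, 0.924, 0.204, 0.069]
ft_force: [0.1, 0.0, -3.9]
grip_width: 0.0123
grasp_force: 61.5
```

```bash
cat > car.py <<'E'
from st import *
# carrier plate top in tool frame from wrist cam
w,d,p=grab('wrist');X=cloud(d,p)
T=(X-np.array(o['eef_pos']))@M*1000
for lo,hi in((60,82),):
    k=(abs(T[...,0])<75)&(abs(T[...,1])<60)&(T[...,2]>62)&(T[...,2]<90)&(abs(T[...,1])>15)
    Q=T[k]
    for _ in range(8):
        c=Q.mean(0);n=np.linalg.svd(Q-c,full_matrices=False)[2][2];n*=np.sign(n[2]);Q=T[k][abs((T[k]-c)@n)<2]
    print('plate',k.sum(),len(Q),c.round(1),n.round(4),'x',np.percentile(Q[:,0],[.5,99.5]).round(1),'y',np.percentile(Q[:,1],[.5,99.5]).round(1))
    print('normal world (down)',(M@n).round(4))
hsv=cv2.cvtColor(w,cv2.COLOR_RGB2HSV)
bl=(hsv[...,0]>100)&(hsv[...,0]<130)&(hsv[...,1]>130)&(d<.4)&(d>0);print('blue',bl.sum(),np.nanmin(T[bl],0).round(1),np.nanmedian(T[bl],0).round(1),np.nanmax(T[bl],0).round(1))
E
python3 car.py
```

```text
clock 17.825
joint_pos [0.7909 0.6997 1.2743 1.7142 0.0516 1.4615]
eef_pos [0.5405 0.5634 0.5359]
ft_force [ 0.0622  0.0155 -3.9486]
ft_torque [-0.6139  0.4682 -0.0488]
grip_width 0.0123
grasp_force 61.4574
[[-0.7905, 0.556, 0.2569], [0.6125, 0.7169, 0.333], [0.001, 0.4206, -0.9073]]
plate 14445 14058 [26.6 -0.6 77. ] [ 0.0036 -0.008   1.    ] x [-21.4  61.3] y [-44.8  44. ]
normal world (down) [ 0.2496  0.3295 -0.9106]
blue 5366 [-28.1 -63.3 -23.4] [52.9 -1.1 76.6] [60.7 44.6 78.8]
```

step_arm(
  rows=[
    [[-10,-14,-5],0],
    [[-30,-42,-16],0],
    [[-57,-79,-30],0],
    [[-84,-116,-44],0],
    [[-111,-154,-59],0],
    [[-138,-191,-73],0],
    [[-165,-229,-87],0],
    [[-192,-266,-102],0],
    [[-219,-304,-116],0],
    [[-246,-341,-130],0],
    [[-273,-378,-145],0],
    [[-300,-416,-159],0],
  ],
)

```text
clock: 19.38
eef_pos: [0.5052, 0.0268, 0.5055]
tool_rot: [0.316, 0.924, 0.204, 0.071]
ft_force: [0.3, -0.7, -4.3]
grip_width: 0.0129
grasp_force: 61.4
```

step_arm(
  rows=[
    [[-27,-37,-14],0],
    [[-54,-75,-28],0],
    [[-81,-112,-43],0],
    [[-108,-150,-57],0],
    [[-135,-187,-71],0],
    [[-162,-225,-86],0],
    [[-189,-262,-100],0],
    [[-214,-297,-113],0],
    [[-230,-319,-122],0],
    [[-236,-327,-125],0],
    [[-236,-327,-125],0],
  ],
)

```text
clock: 20.75
eef_pos: [0.4782, -0.3936, 0.4796]
tool_rot: [0.317, 0.924, 0.204, 0.069]
ft_force: [-0.3, -0.4, -3.0]
grip_width: 0.0127
grasp_force: 61.4
```

```bash
python3 car.py
python3 - <<'E'
from h import *
w,_,_=grab('wrist');save('w5.png',w)
a,_,_=grab('scene');save('s5.png',a)
E
```

```text
clock 20.75
joint_pos [-0.8432  0.5837  0.9232  1.9947  0.4257 -0.2007]
eef_pos [ 0.4782 -0.3936  0.4796]
ft_force [-0.3327 -0.4156 -3.0212]
ft_torque [-0.5588  0.4406 -0.0074]
grip_width 0.0127
grasp_force 61.4455
[[-0.7896, 0.5571, 0.2573], [0.6136, 0.7164, 0.332], [0.0006, 0.4201, -0.9075]]
plate 14468 14069 [26.6 -0.8 76.9] [ 0.0033 -0.0084  1.    ] x [-21.2  61.3] y [-44.9  43.9]
normal world (down) [ 0.25   0.328 -0.911]
blue 5332 [-22.3 -63.6 -22.9] [53.  -1.2 76.4] [60.7 62.4 78.9]
```

View pics/w5.png

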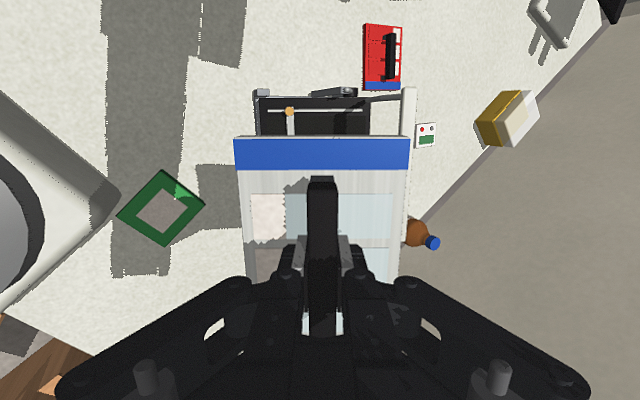

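Wrist view: the board is beyond the blue end, its ledge end with the brass screw at (290,112), and the lamp bar at right (408,130). So the blue end is on the ledge's left, as asked. Next I'll measure the ledge in the tool frame.

```bash
cat > led.py <<'E'
from car import *
E
cat >> led.py <<'E'
Z0=float(__import__('sys').argv[1])  # expected board surface tool z
k=(T[...,0]>66)&(T[...,0]<125)&(abs(T[...,1])<75)&(abs(T[...,2]-Z0)<25)
Q=T[k]
dark=w[k].max(1)<60
B=Q[dark]
for _ in range(10):
    c=B.mean(0);n=np.linalg.svd(B-c,full_matrices=False)[2][2];n*=np.sign(n[2]);B=Q[dark][abs((Q[dark]-c)@n)<2.5]
print('board c',len(B),c.round(1),n.round(4))
hgt=-(Q-c)@n
L=Q[(hgt>7)&(hgt<12.5)&(abs(Q[:,1])<70)&(w[k].max(1)>60)]
L=L[abs(L[:,1]-np.median(L[:,1]))<12]
print('ledge top',len(L),'y pct',np.percentile(L[:,1],[2,10,50,90,98]).round(1),'x',np.percentile(L[:,0],[1,99]).round(1),'z',np.median(L[:,2]).round(1))
lo,hi=[],[]
for x in np.arange(68,125,3):
    s=L[abs(L[:,0]-x)<1.5,1]
    if len(s)>6: hi.append((x,s.max()));lo.append((x,s.min()))
for e in(lo,hi):print('edge fit',np.polyfit(*np.array(e).T,1).round(3),[round(v,1) for _,v in e])
lam=X[(T[...,2]>Z0-175)&(T[...,2]<Z0-130)&(T[...,1]>50)&(T[...,1]<200)&(abs(T[...,0])<150)]
print('plane at carrier centre z',round(float(c[2]-(n[0]*(0-c[0])+n[1]*(0-c[1]))/n[2]),1))
E
python3 led.py 435
```

```text
clock 20.9
joint_pos [-0.8411  0.5807  0.9214  1.9953  0.4265 -0.2007]
eef_pos [ 0.4784 -0.3916  0.4809]
ft_force [-0.5411  0.4168 -4.266 ]
ft_torque [-0.5528  0.408   0.0265]
grip_width 0.0126
grasp_force 61.4456
[[-0.7909, 0.5552, 0.2575], [0.612, 0.7176, 0.3326], [-0.0002, 0.4206, -0.9072]]
plate 14475 14096 [26.6 -0.8 76.9] [ 0.0036 -0.0082  1.    ] x [-21.2  61.3] y [-44.9  44. ]
normal world (down) [ 0.2501  0.3288 -0.9107]
blue 5336 [ -7.1 -63.4 -24.3] [53.  -1.2 76.5] [60.7 44.8 78.7]
board c 1227 [ 83.5   3.3 437.6] [-0.0019 -0.0115  0.9999]
ledge top 9 y pct [13.1 13.1 13.2 14.7 14.7] x [100.9 107.3] z 428.4Traceback (most recent call last):
  File "led.py", line 18, in <module>
    for e in(lo,hi):print('edge fit',np.polyfit(*np.array(e).T,1).round(3),[round(v,1) for _,v in e])
                                     ~~~~~~~~~~^^^^^^^^^^^^^^^^^^
TypeError: polyfit() missing 2 required positional arguments: 'y' and 'deg'
```

step_arm(
  rows=[
    [[0,0,20],0],
    [[0,0,50],0],
    [[0,0,90],0],
    [[0,0,130],0],
    [[0,0,165],0],
    [[0,0,190],0],
    [[0,0,200],0],
    [[0,0,200],0],
  ],
)

```text
clock: 21.95
eef_pos: [0.5297, -0.3248, 0.2992]
tool_rot: [0.316, 0.924, 0.204, 0.069]
ft_force: [-0.0, -0.4, -3.0]
grip_width: 0.0128
grasp_force: 61.3
```

```bash
sed -i 's/^L=L\[abs.*$/np.savez("l.npz",T=T,w=w,c=c,n=n)/; s/^for e in(lo.*$//' led.py; python3 led.py 237
python3 - <<'E'
from h import *
z=np.load('l.npz');w=z['w'];save('w6.png',cv2.resize(w[60:200,200:440],(800,467)))
E
```

```text
clock 21.95
joint_pos [-0.7068  0.4964  0.3106  1.4088  0.4338 -0.0537]
eef_pos [ 0.5297 -0.3248  0.2992]
ft_force [-0.0035 -0.3857 -3.0338]
ft_torque [-0.6522  0.4577 -0.032 ]
grip_width 0.0128
grasp_force 61.314
[[-0.7911, 0.5552, 0.2566], [0.6117, 0.7174, 0.3336], [0.0012, 0.4209, -0.9071]]
plate 14456 14068 [26.6 -0.8 76.9] [ 0.0035 -0.0084  1.    ] x [-21.3  61.3] y [-44.9  44. ]
normal world (down) [ 0.2492  0.3297 -0.9106]
blue 5454 [-19.1 -95.  -22.4] [53.3 -0.1 76.5] [210.2 143.6 364.2]
board c 2765 [ 82.   -7.9 237.4] [-0.0059 -0.0116  0.9999]
ledge top 75 y pct [-60.  -51.3  12.6  48.5  49. ] x [ 66.4 110.7] z 228.3
plane at carrier centre z 237.0
```

View pics/w6.png

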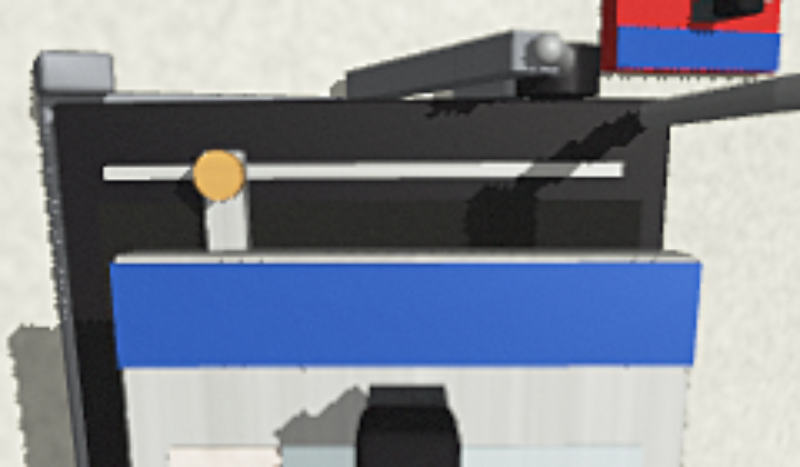

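Crop: the ledge's left stub is at crop (228,200), with its screw at (218,175), about 30 mm left of the carrier's middle and below the blue end. The white line across row 172 is only a painted mark. I'll get the ledge's face by casting pixel rays onto the board plane.

Run:
```python
from h import *
z=np.load('l.npz');w,T,c,n=z['w'],z['T'],z['c'],z['n']
for r in(104,106,112,118,122,126,130,133):print(r,w[r,255:282].mean(-1).astype(int).tolist())
p=bot.camera_params('wrist');o=bot.get_obs();M=R.from_quat(o['tool_rot']).as_matrix()
C=(np.array(p['pose'])[:3,3]-o['eef_pos'])@M*1000
def hit(u,v,h):
    d=((pts([u,v],1,p)[0]-o['eef_pos'])@M*1000)-C
    return (C+d*(((c-h*n)-C)@n)/(d@n)).round(1)
print('cam in tool',C.round(1))
g=w.astype(float).mean(-1)
for v in(119,122,125,128,131):
    row=g[v,255:285]; d=np.diff(row); l=255+np.argmax(d)+.5; r=255+np.argmin(d)+.5
    print(v,l,r,'topL',hit(l,v,10),'R foot',hit(r,v,0),'R top',hit(r,v,10))
print('ledge end', [hit(268,v,10) for v in(103,105,107)])
# carrier edges in the same way (plate top z~77): 
for v in(150,):
    print('blue row',w[v,225:245].tolist()[::2],w[v,400:420].tolist()[::2])
k=(T[...,0]>66)&(T[...,0]<150)&(abs(T[...,2]-237)<25)&(abs(T[...,1])<130)
h=-(T[k]-c)@n; b=T[k][(abs(h)<4)]
print('board extents y',np.percentile(b[:,1],[1,99]),'x',np.percentile(b[:,0],[1,99]))
```

```text
104 [44, 43, 43, 43, 40, 40, 39, 38, 44, 46, 44, 49, 45, 45, 50, 50, 50, 43, 42, 43, 46, 47, 47, 48, 45, 46, 48]
106 [45, 45, 42, 42, 37, 91, 218, 184, 182, 180, 181, 182, 181, 159, 128, 178, 233, 191, 113, 33, 42, 43, 48, 45, 48, 47, 45]
112 [106, 116, 120, 167, 173, 172, 171, 169, 169, 169, 169, 169, 169, 169, 170, 171, 171, 145, 110, 200, 217, 215, 214, 213, 213, 213, 213]
118 [27, 28, 29, 27, 11, 48, 142, 175, 171, 168, 168, 169, 167, 161, 166, 117, 174, 213, 110, 90, 37, 41, 45, 45, 43, 45, 47]
122 [43, 45, 27, 26, 23, 14, 60, 169, 225, 209, 211, 207, 203, 206, 206, 209, 215, 206, 147, 102, 32, 41, 42, 43, 41, 40, 45]
126 [42, 40, 44, 41, 38, 15, 97, 231, 216, 203, 209, 207, 202, 206, 206, 209, 214, 214, 188, 102, 35, 41, 38, 41, 43, 41, 39]
130 [46, 42, 41, 40, 29, 17, 52, 150, 223, 208, 209, 207, 202, 204, 207, 208, 211, 215, 199, 97, 45, 38, 41, 40, 44, 44, 40]
133 [40, 39, 39, 39, 25, 16, 26, 124, 235, 213, 211, 214, 208, 211, 213, 213, 217, 222, 210, 90, 66, 30, 39, 38, 37, 38, 37]
cam in tool [ 74.   -0.2 -70.4]
119 261.5 272.5 topL [ 66.4 -60.7 226.7] R foot [ 66.1 -51.4 
[... 208 characters left out ...]
-48.  226.8]
128 261.5 273.5 topL [ 57.6 -61.2 226.6] R foot [ 57.  -50.7 236.7] R top [ 57.6 -49.1 226.7]
131 261.5 273.5 topL [ 54.7 -61.4 226.6] R foot [ 54.  -50.9 236.7] R top [ 54.6 -49.2 226.7]
ledge end [array([ 81.7, -53.4, 226.8]), array([ 79.8, -53.5, 226.8]), array([ 77.9, -53.6, 226.8])]
blue row [[40, 39, 40], [40, 37, 39], [45, 42, 43], [42, 38, 39], [45, 56, 78], [53, 100, 193], [54, 97, 188], [53, 98, 189], [52, 96, 188], [55, 101, 191]] [[68, 114, 204], [67, 114, 204], [67, 113, 203], [69, 114, 204], [55, 103, 201], [232, 229, 218], [232, 230, 221], [227, 227, 218], [226, 226, 216], [229, 229, 218]]
board extents y [-107.78590455   77.71987298] x [ 66.07758978 106.72077925]
```

step_arm(
  rows=[
    [[0,0,20],0],
    [[0,0,50],0],
    [[0,0,80],0],
    [[0,0,105],0],
    [[0,0,120],0],
    [[0,0,125],-0.2],
    [[0,0,125],-0.2],
  ],
)

```text
clock: 22.88
eef_pos: [0.5621, -0.2843, 0.1864]
tool_rot: [0.315, 0.924, 0.204, 0.07]
ft_force: [-0.3, -0.0, -4.2]
grip_width: 0.0127
grasp_force: 61.4
```

```bash
cat > near.py <<'E'
import sys
from st import *
Z=float(sys.argv[1])
w,d,p=grab('wrist')
C=(np.array(p['pose'])[:3,3]-o['eef_pos'])@M*1000
X=cloud(d,p);T=(X-np.array(o['eef_pos']))@M*1000
k=(T[...,0]>66)&(T[...,0]<110)&(abs(T[...,1])<45)&(abs(T[...,2]-Z)<10)&(w.max(-1)<60)
B=T[k];A=B
for _ in range(8):
    c=B.mean(0);n=np.linalg.svd(B-c,full_matrices=False)[2][2];n*=np.sign(n[2]);B=A[abs((A-c)@n)<1.5]
print('board',len(B),c.round(1),n.round(4),'z under centre',(c[2]+(n[:2]@c[:2])/n[2]).round(1))
def hit(u,v,zz):
    q=((pts([u,v],1,p)[0]-o['eef_pos'])@M*1000)-C
    return (C+q*(zz-C[2])/q[2])
import itertools
v0=np.round([150]).astype(int)
# find ledge rows: project tool point
def proj(t):
    W=M@(np.array(t)/1000)+o['eef_pos'];Tc=np.linalg.inv(np.array(p['pose']))@np.r_[W,1]
    q=np.array([[Tc[0],-Tc[1],-Tc[2]]]);K=np.array([[p['fx'],0,p['cx']],[0,p['fy'],p['cy']],[0,0,1]])
    return cv2.projectPoints(q,np.zeros(3),np.zeros(3),K,np.array(p['D'],float))[0].ravel()
print('proj ledge face foot',[proj([x,-49,Z]).round(1).tolist() for x in(66,79)],'carrier low corner',proj([62,-45.2,89]).round(1))
u0,v1=proj([66,-49,Z]);_,v2=proj([79,-49,Z])
g=w.astype(float).mean(-1)
for v in range(int(v2),int(v1)+6,2):print(v,g[v,int(u0)-20:int(u0)+12].astype(int).tolist(),int(u0)-20)
np.savez('n.npz',w=w)
E
python3 near.py 112
python3 - <<'E'
from h import *
w=np.load('n.npz')['w'];save('w7.png',cv2.resize(w[80:180,200:340],(700,500),interpolation=cv2.INTER_NEAREST))
E
```

```text
clock 22.875
joint_pos [-0.623   0.5569  0.1091  1.1058  0.4342  0.0366]
eef_pos [ 0.5621 -0.2843  0.1864]
ft_force [-0.2584 -0.0486 -4.2207]
ft_torque [-0.5678  0.4835 -0.0022]
grip_width 0.0127
grasp_force 61.3871
[[-0.7923, 0.5528, 0.2581], [0.6101, 0.7191, 0.3326], [-0.0017, 0.421, -0.9071]]
board 3760 [ 80.7 -12.4 113. ] [-0.0089 -0.0136  0.9999] z under centre 112.5
proj ledge face foot [[243.0, 124.7], [241.4, 102.7]] carrier low corner [239.4 134.1]
102 [170, 169, 170, 170, 171, 171, 172, 176, 174, 129, 98, 95, 134, 212, 148, 119, 119, 122, 67, 43, 49, 48, 51, 48, 49, 49, 50, 50, 51, 45, 48, 51] 223
104 [169, 168, 169, 169, 170, 169, 169, 168, 170, 175, 144, 105, 99, 103, 134, 125, 120, 122, 80, 38, 38, 36, 39, 34, 39, 38, 38, 37, 37, 36, 38, 38] 223
106 [167, 166, 166, 166, 167, 166, 167, 165, 166, 167, 171, 142, 100, 100, 102, 83, 120, 116, 135, 232, 230, 228, 228, 227, 231, 229, 232, 230, 231, 230, 232, 231] 223
108 [166, 168, 169, 167, 164, 168, 168, 168, 169, 168, 168, 175, 142, 100, 98, 99, 118, 113, 129, 221, 214, 211, 208, 209, 209, 209, 210, 211, 210, 211, 211, 209] 
[... 872 characters left out ...]
6, 105, 120, 120, 103, 36, 43, 44, 47, 47, 47, 43, 46, 45, 45, 48, 46] 223
122 [171, 169, 169, 171, 174, 176, 178, 115, 58, 66, 138, 229, 226, 218, 211, 213, 107, 120, 120, 125, 34, 42, 46, 46, 47, 48, 45, 44, 46, 44, 48, 47] 223
124 [120, 196, 220, 131, 103, 102, 114, 219, 218, 211, 208, 212, 210, 211, 211, 213, 116, 119, 118, 124, 54, 39, 42, 44, 42, 44, 41, 44, 46, 45, 47, 41] 223
126 [214, 210, 210, 212, 215, 212, 207, 208, 206, 205, 207, 211, 210, 211, 212, 206, 133, 115, 118, 123, 59, 38, 46, 44, 41, 44, 43, 42, 43, 42, 45, 45] 223
128 [207, 203, 207, 207, 208, 202, 202, 205, 207, 204, 205, 209, 211, 212, 213, 207, 171, 112, 119, 122, 76, 33, 38, 44, 42, 45, 46, 43, 42, 42, 44, 46] 223
```

View pics/w7.png

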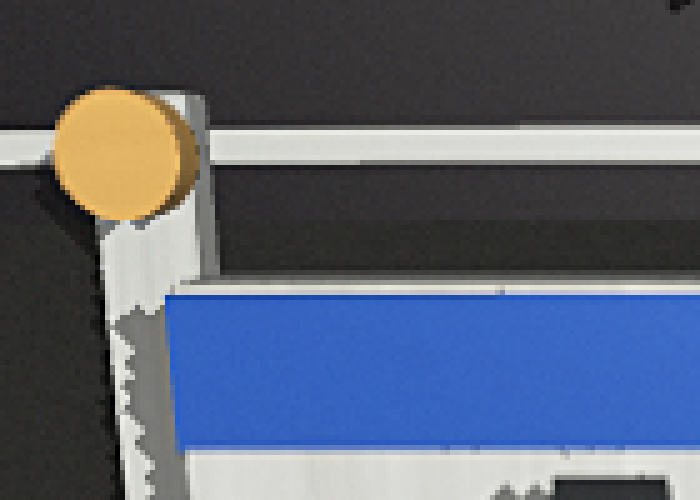

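Crop: the ledge's up-slope face foot runs near crop (213,270), straight and parallel to the carrier's edge. The carrier's top corner is at crop (166,295). That leaves a gap of about 4 mm down-slope and about 23 mm above the board. I'll lower to just above it, then close the gap gently.

step_arm(
  rows=[
    [[0,0,8],0],
    [[0,0,15],0],
    [[0,0,19],0],
    [[0,0,20],0],
    [[0,0,20],0],
    [[0,0,20],0],
  ],
)

```text
clock: 23.68
eef_pos: [0.5671, -0.2772, 0.1677]
tool_rot: [0.314, 0.924, 0.204, 0.07]
ft_force: [-1.2, -0.5, -2.8]
grip_width: 0.013
grasp_force: 61.4
```

step_arm(
  rows=[
    [[0,-1,0],0],
    [[0,-2,0],0],
    [[0,-2.5,0],0],
    [[0,-2.5,0],0],
    [[0,-2.5,0],0],
  ],
)

```text
clock: 24.3
eef_pos: [0.5656, -0.2789, 0.1664]
tool_rot: [0.315, 0.924, 0.204, 0.07]
ft_force: [0.3, 0.3, -3.4]
grip_width: 0.0129
grasp_force: 61.4
```

```bash
cat >> st.py <<'E'
print('F tool',(M.T@o['ft_force']).round(2),'T tool',(M.T@o['ft_torque']).round(3))
E
python3 near.py 92|grep -v '^1'
```

```text
clock 24.3
joint_pos [-0.6128  0.574   0.0824  1.0586  0.4341  0.0477]
eef_pos [ 0.5656 -0.2789  0.1664]
ft_force [ 0.3374  0.3254 -3.3874]
ft_torque [-0.5623  0.4736 -0.0169]
grip_width 0.0129
grasp_force 61.3864
[[-0.7924, 0.5532, 0.2572], [0.61, 0.7189, 0.3333], [-0.0005, 0.421, -0.9071]]
F tool [-0.07 -1.01  3.27] T tool [0.734 0.022 0.029]
board 4780 [ 80.6 -12.   92.3] [-0.0066 -0.013   0.9999] z under centre 91.9
proj ledge face foot [[233.5, 126.3], [231.5, 101.7]] carrier low corner [239.4 134.1]
```

step_arm(
  rows=[
    [[0,-0.5,1],0],
    [[0,-0.8,1.5],0],
    [[0,-0.8,1.5],0],
    [[0,-0.8,1.5],0],
  ],
)

```text
clock: 24.85
eef_pos: [0.5656, -0.2789, 0.1647]
tool_rot: [0.314, 0.924, 0.204, 0.07]
ft_force: [0.4, 0.7, -3.3]
grip_width: 0.0128
grasp_force: 61.4
```

```bash
python3 st.py|grep -E 'tool|eef'
```

```text
eef_pos [ 0.5656 -0.2789  0.1647]
F tool [ 0.13 -0.63  3.36] T tool [ 0.667 -0.053  0.005]
```

step_arm(
  rows=[
    [[0,-0.5,0],0],
    [[0,-0.5,0],0],
    [[0,-0.5,0],0],
  ],
)

```text
clock: 25.22
eef_pos: [0.5654, -0.279, 0.1647]
tool_rot: [0.314, 0.924, 0.204, 0.07]
ft_force: [1.3, 2.0, -3.5]
grip_width: 0.0129
grasp_force: 61.4
```

```bash
python3 st.py|grep -E 'tool|eef'
```

```text
eef_pos [ 0.5654 -0.279   0.1647]
F tool [0.15 0.67 4.17] T tool [ 0.218  0.148 -0.111]
```

step_arm(
  rows=[
    [[0,-0.4,0],0],
    [[0,-0.4,0],0],
    [[0,-0.4,0],0],
  ],
)

```text
clock: 25.6
eef_pos: [0.5653, -0.2791, 0.1646]
tool_rot: [0.314, 0.924, 0.205, 0.07]
ft_force: [1.8, 4.9, -0.1]
grip_width: 0.0128
grasp_force: 61.5
```

```bash
python3 near.py 91 |grep -E 'tool|eef|board|proj|^12'
```

```text
eef_pos [ 0.5653 -0.2791  0.1646]
F tool [1.55 4.48 2.17] T tool [-0.474  0.308 -0.061]
board 4975 [ 80.5 -11.8  90.8] [-0.0076 -0.0141  0.9999] z under centre 90.4
proj ledge face foot [[232.9, 126.4], [230.9, 101.6]] carrier low corner [239.4 134. ]
121 [166, 165, 166, 166, 167, 167, 168, 167, 167, 166, 168, 166, 167, 168, 172, 156, 82, 72, 69, 68, 182, 189, 117, 118, 118, 124, 80, 41, 40, 47, 44, 49] 212
123 [167, 165, 166, 167, 166, 165, 167, 167, 166, 167, 168, 170, 172, 177, 129, 57, 54, 63, 145, 223, 212, 194, 111, 120, 118, 123, 80, 36, 47, 42, 43, 45] 212
125 [175, 172, 171, 171, 170, 169, 169, 171, 172, 175, 179, 125, 80, 57, 66, 134, 226, 224, 218, 212, 207, 206, 114, 120, 117, 123, 103, 35, 43, 46, 46, 45] 212
127 [109, 129, 129, 135, 140, 138, 187, 145, 93, 100, 105, 114, 216, 219, 212, 209, 212, 212, 211, 210, 208, 210, 124, 118, 118, 119, 127, 27, 33, 43, 44, 44] 212
129 [111, 119, 113, 199, 214, 210, 210, 211, 217, 217, 211, 209, 209, 208, 205, 207, 208, 210, 210, 211, 210, 205, 137, 117, 120, 118, 123, 37, 41, 48, 47, 43] 212
```

Contact with the ledge: about 5 N, and the edge pixels coincide at column 239. Now lowering onto the board.

step_arm(
  rows=[
    [[0,0.1,0.5],0],
    [[0,0.1,1],0],
    [[0,0.1,1],0],
    [[0,0.1,1],0],
  ],
)

```text
clock: 26.15
eef_pos: [0.5657, -0.279, 0.1641]
tool_rot: [0.314, 0.924, 0.204, 0.07]
ft_force: [0.8, 4.3, 1.6]
grip_width: 0.0128
grasp_force: 61.8
```

```bash
python3 near.py 90 |grep -E 'tool|eef|board|proj|^12'
```

```text
eef_pos [ 0.5657 -0.279   0.1641]
F tool [2.03 4.19 0.2 ] T tool [-0.631  0.365 -0.055]
board 5002 [ 80.9 -12.1  90.1] [-0.0092 -0.0144  0.9999] z under centre 89.5
proj ledge face foot [[232.4, 126.5], [230.3, 101.6]] carrier low corner [239.4 134.1]
121 [165, 168, 166, 167, 165, 166, 166, 166, 167, 166, 166, 167, 170, 173, 181, 89, 46, 65, 67, 145, 218, 135, 119, 118, 118, 124, 38, 41, 45, 46, 44, 46] 212
123 [168, 167, 166, 165, 167, 169, 169, 168, 167, 168, 169, 174, 179, 130, 54, 62, 66, 142, 221, 217, 206, 149, 117, 119, 117, 125, 60, 41, 45, 42, 46, 42] 212
125 [177, 175, 171, 173, 168, 169, 169, 172, 175, 180, 127, 51, 60, 130, 176, 220, 220, 215, 212, 211, 205, 167, 113, 121, 121, 125, 60, 41, 42, 45, 45, 46] 212
127 [117, 114, 104, 97, 196, 217, 222, 141, 104, 103, 112, 211, 217, 209, 208, 209, 210, 211, 211, 211, 205, 191, 63, 122, 118, 124, 77, 39, 43, 39, 38, 40] 212
129 [118, 114, 200, 213, 209, 208, 208, 211, 216, 212, 208, 207, 206, 206, 206, 208, 210, 211, 212, 210, 206, 202, 108, 119, 117, 122, 101, 37, 43, 44, 45, 40] 212
```

step_arm(
  rows=[
    [[0,0.1,0.4],0],
    [[0,0.1,0.8],0],
    [[0,0.1,0.8],0],
    [[0,0.1,0.8],0],
  ],
)

```text
clock: 26.7
eef_pos: [0.566, -0.2789, 0.1636]
tool_rot: [0.314, 0.924, 0.204, 0.07]
ft_force: [0.6, 4.4, 4.4]
grip_width: 0.013
grasp_force: 62.1
```

```bash
python3 near.py 90 |grep -E 'tool|eef|board|proj'; python3 car.py|grep plate
```

```text
eef_pos [ 0.566  -0.2789  0.1636]
F tool [ 2.25  5.36 -2.39] T tool [-0.748  0.489 -0.029]
board 5128 [ 80.6 -11.7  89.5] [-0.0049 -0.0131  0.9999] z under centre 89.2
proj ledge face foot [[232.4, 126.5], [230.4, 101.6]] carrier low corner [239.4 134.1]
plate 21562 15233 [27.  -5.2 77. ] [ 4.9e-03 -3.0e-04  1.0e+00] x [-21.1  64.8] y [-56.1  43.9]
```

step_arm(
  rows=[
    [[0,0.2,0.5],0],
    [[0,0.2,1],0],
    [[0,0.2,1],0],
    [[0,0.2,1],0],
  ],
)

```text
clock: 27.3
eef_pos: [0.5663, -0.2787, 0.1632]
tool_rot: [0.315, 0.924, 0.204, 0.071]
ft_force: [0.2, 3.6, 6.2]
grip_width: 0.0129
grasp_force: 62.6
```

```bash
python3 near.py 90 |grep -E 'tool|eef|board|proj'
python3 - <<'E'
from h import *
w=np.load('n.npz')['w'];save('w8.png',cv2.resize(w[90:230,200:440],(800,467),interpolation=cv2.INTER_NEAREST))
E
```

```text
eef_pos [ 0.5663 -0.2787  0.1632]
F tool [ 2.    5.33 -4.39] T tool [-0.623  0.726 -0.036]
board 5276 [ 80.8 -11.7  89. ] [-0.0048 -0.0126  0.9999] z under centre 88.8
proj ledge face foot [[232.4, 126.5], [230.4, 101.6]] carrier low corner [239.4 134.1]
```

View pics/w8.png

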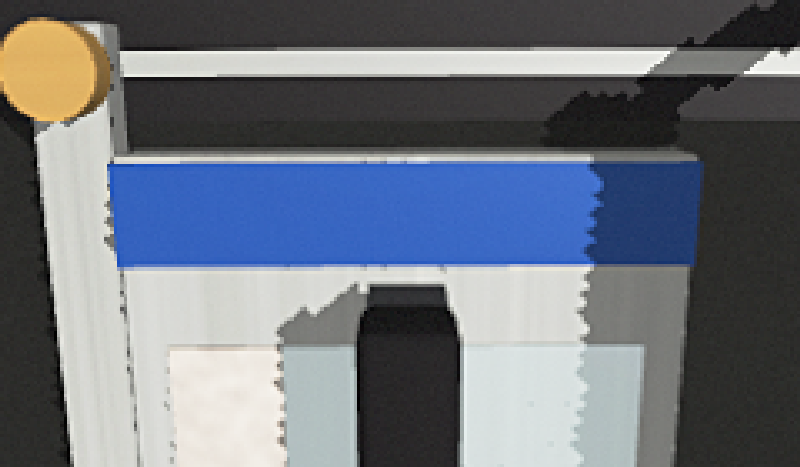

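Crop: the carrier's edge lies flush against the ledge at crop (118,160), with the blue end to the left and the plate on the board. Releasing now.

step_arm(
  rows=[
    [[0,0,0],0],
    [[0,0,0],0],
    [[0,0,0],0],
    [[0,0,0],0],
    [[0,0,0],0],
    [[0,0,0],0],
  ],
  claw=0,
)

```text
clock: 28.1
eef_pos: [0.566, -0.2784, 0.1619]
tool_rot: [0.315, 0.924, 0.204, 0.07]
ft_force: [-0.1, 0.0, 0.5]
grip_width: 0.0425
grasp_force: 0.0
```

```bash
python3 near.py 90 |grep -E 'tool|eef|board|proj|grip'
```

```text
eef_pos [ 0.566  -0.2784  0.1619]
grip_width 0.0425
F tool [ 0.09  0.19 -0.43] T tool [ 0.432  0.018 -0.009]
board 5242 [ 80.9 -11.8  87.9] [-0.0062 -0.0121  0.9999] z under centre 87.6
proj ledge face foot [[232.5, 126.5], [230.4, 101.5]] carrier low corner [239.5 134.1]
```

step_arm(
  rows=[
    [[0,0,-5],0],
    [[0,0,-15],0],
    [[0,0,-30],0],
    [[0,0,-55],0],
    [[0,0,-85],0],
    [[0,0,-115],0],
    [[0,0,-145],0],
    [[0,0,-175],0],
    [[0,0,-195],0],
    [[0,0,-200],0],
    [[0,0,-200],0],
  ],
)

```text
clock: 29.52
eef_pos: [0.5144, -0.3452, 0.3437]
tool_rot: [0.315, 0.924, 0.204, 0.07]
ft_force: [-0.1, 0.5, 0.1]
grip_width: 0.0425
grasp_force: 0.0
```

```bash
cat > fin.py <<'E'
from st import *
w,d,p=grab('wrist');X=cloud(d,p);T=(X-np.array(o['eef_pos']))@M*1000
a=w.copy();save('w9.png',a)
def fit(k,t=1.5):
    A=B=T[k]
    for _ in range(10):
        c=B.mean(0);n=np.linalg.svd(B-c,full_matrices=False)[2][2];n*=np.sign(n[2]);B=A[abs((A-c)@n)<t]
    return c,n,len(B)
c,n,m=fit((T[...,0]>66)&(T[...,0]<110)&(abs(T[...,1])<60)&(abs(T[...,2]-288)<10)&(w.max(-1)<60));print('board',c.round(1),n.round(4),m)
h=-(T-c)@n
c2,n2,m=fit((abs(T[...,0])<60)&(abs(T[...,1])<40)&(abs(h-12)<4)&(abs(T[...,1])>12));print('plate',c2.round(1),n2.round(4),m,'height over board',(-(c2-c)@n).round(2))
E
python3 fin.py
```

```text
clock 29.525
joint_pos [-0.748   0.4937  0.4206  1.5389  0.4326 -0.1009]
eef_pos [ 0.5144 -0.3452  0.3437]
ft_force [-0.0973  0.454   0.1245]
ft_torque [-0.3539  0.2427 -0.0005]
grip_width 0.0425
grasp_force 0.0
[[-0.7922, 0.5532, 0.2577], [0.6103, 0.7189, 0.3327], [-0.0012, 0.4209, -0.9071]]
F tool [0.35 0.32 0.01] T tool [ 0.428 -0.022 -0.01 ]
board [8.300e+01 2.000e-01 2.884e+02] [-0.0092 -0.0122  0.9999] 1768
plate [  2.4   0.3 275.8] [ 0.0019 -0.0126  0.9999] 4008 height over board 11.95
```

View pics/w9.png

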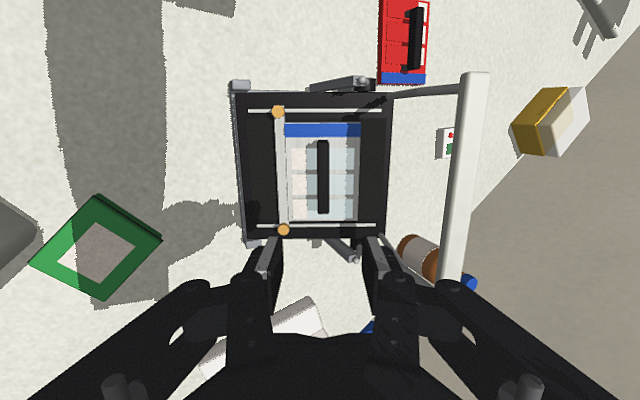

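Wrist view: the carrier lies along the ledge (ledge at columns 277–288), blue end near (322,130), centred between the screws at (278,112) and (283,229), with the gripper clear. One check of the gap along the edge.

Run:
```python
from h import *
w,d,p=grab('wrist');o=bot.get_obs();M=R.from_quat(o['tool_rot']).as_matrix()
C=(np.array(p['pose'])[:3,3]-o['eef_pos'])@M*1000
def hit(u,v,zz):
    q=((pts([u,v],1,p)[0]-o['eef_pos'])@M*1000)-C
    return (C+q*(zz-C[2])/q[2]).round(1)[:2].tolist()
g=w.mean(-1).astype(int)
for v in(128,132,150,170,190,205,215):print(v,g[v,270:296].tolist(),[int(x) for x in w[v,280:294,2].astype(int)-w[v,280:294,0]])
print('ledge ends',hit(278,106,278),hit(284,235,278),'plate ends',hit(322,123,276),hit(322,222,276))
im=w[95:245,225:405];save('w10.png',cv2.resize(im,(720,600),interpolation=cv2.INTER_NEAREST))
```

```text
128 [38, 41, 31, 2, 113, 217, 207, 203, 203, 197, 200, 202, 212, 194, 96, 111, 113, 114, 114, 116, 114, 117, 116, 116, 112, 115] [-6, -7, -10, -8, 94, 142, 134, 133, 132, 132, 134, 131, 131, 133]
132 [42, 41, 36, 21, 111, 213, 208, 202, 204, 199, 202, 206, 197, 137, 105, 111, 113, 113, 111, 113, 112, 115, 113, 115, 115, 114] [-4, -6, -8, -8, 62, 147, 135, 132, 132, 132, 130, 132, 132, 132]
150 [41, 41, 43, 37, 10, 119, 211, 204, 207, 206, 202, 203, 203, 210, 181, 147, 219, 212, 214, 214, 214, 227, 234, 233, 232, 232] [-5, -5, -5, -4, -6, -4, -5, -6, -5, -3, -5, -12, -13, -14]
170 [43, 40, 39, 43, 36, 6, 133, 219, 208, 209, 207, 203, 207, 205, 210, 179, 152, 222, 210, 215, 211, 213, 223, 223, 221, 222] [-3, -5, -3, -4, -4, -4, -4, -4, -6, -3, -4, -7, -11, -12]
190 [43, 44, 41, 41, 40, 29, 6, 133, 213, 203, 209, 208, 205, 208, 204, 209, 184, 155, 211, 206, 208, 208, 216, 227, 227, 225] [-5, -4, -4, -5, -5, -5, -5, -4, -3, -4, -5, -6, -11, -16]
205 [38, 38, 43, 41, 39, 37, 29, 10, 130, 211, 204, 206, 201, 203, 206, 206, 205, 202, 199, 202, 201, 201, 207, 222, 225, 227] [-5, -5, -6, -5, -5, -4, -5, -6, -4, -5, -4, -2, -11, -12]
215 [43, 40, 45, 39, 41, 40, 32, 12, 64, 155, 206, 204, 203, 203, 204, 204, 207, 184, 165, 214, 200, 200, 201, 215, 228, 227] [-5, -4, -5, -5, -6, -5, -5, -5, -4, -6, -6, -3, -5, -13]
ledge ends [79.3, -51.2] [-83.6, -50.4] plate ends [60.1, -0.1] [-64.3, -0.1]
```

View pics/w10.png

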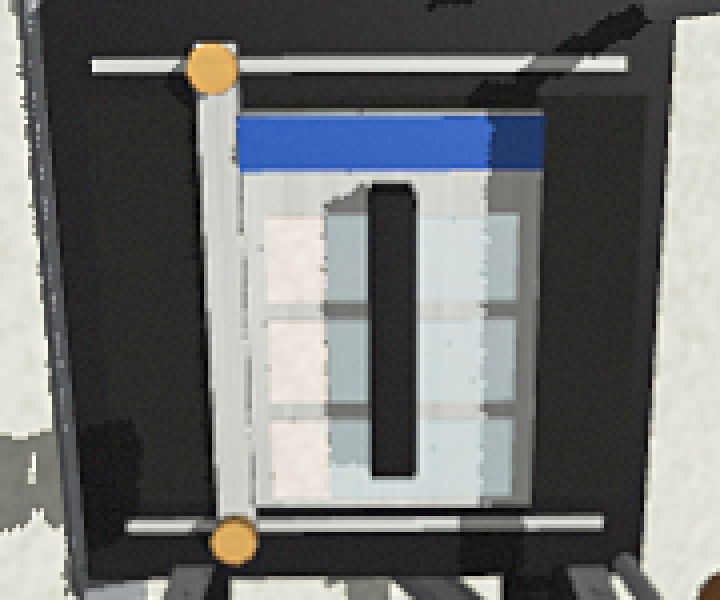

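The last crop shows a uniform, closed contact line between ledge and carrier from crop (240,115) to (255,505), with the carrier centred. Handing in.

```bash
python3 -c "
from workcell import bot
print(bot.job_done())"
```

```text
the job is handed in; nothing more can be done
None
```

I laid the carrier flat on the sloping board, blue end to the left, about mid-way along the ledge with its long edge touching all along, then released it and handed the job in at about 30 s; no verdict was returned.

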